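# Extend a snap-button support arm over a bath and hang a thermometer in it

## Task

Squeeze in both snap buttons of the stand's telescoping side arm and draw the outer tube slowly out, away from the stand's rod, to its next hole, so that both buttons spring fully out again; before you let go, give the tube a light, steady outward tug of about 20 N, never as much as 30 N, to prove that it is locked. Then take the orange thermometer out of the rack and hang it gently in the blue eye at the arm's end, upright with its black collar flat on the eye and its tip down in the steel bath pan. Leave the bath and everything else where it stands, and let go of everything.

Things in the scene. Friction and masses are not known exactly. Their poses are not given: they have to be found in the camera images.
- stand: laboratory stand, fixed to the bench: grey base plate, upright steel rod 12 mm thick and 260 mm high, and a horizontal telescoping arm held by a blue boss at 140 mm above the bench. Origin on the bench under the rod. The arm points along the stand's own -y; the buttons face along its own -x (near) and +x (far).
- boom (a joint): sliding outer tube of the arm: square aluminium, 26 mm outside, wall 1.5 mm, 150 mm long, axis 140 mm above the bench, drag about 3 N. In m: 0 as found, growing outward (stand's -y). Holes every 30 mm in both side walls: the next hole out is at 0.030 (one more at 0.060). The inner tube and its buttons stay put along the arm.
- snap_near (a joint): brass snap button in the hole on the stand's -x side: dome 10 mm across, 4.5 mm proud of the outer tube. In m pressed: 0 out, 0.0045 flush, 0.006 inside the tube. Spring 3 N, 5 N when flush. Both flush, drawing the tube cams them wholly in (a bump of 15 to 20 N in the first 8 mm).
- snap_far (a joint): the same button on the +x side. Once cammed in, both slide inside the wall, let the tube run freely and spring out by themselves in the next hole, where the tube stops dead (play 0.6 mm either way).
- snap_near_top (a point): top of the near button's dome
- snap_far_top (a point): top of the far button's dome; 35 mm across both domes when out. The pads that squeeze the two domes then also bear on the outer tube's flat sides and carry it along.
- eye (a point): centre of the hole in the eye, at its top face: blue plate 34 x 34 x 12 mm at the outer tube's outer end, moving with it; top 146 mm above the bench, hole 10.8 mm through. 87 mm outward of the buttons as found. The tube's end, its top 7 mm higher than the eye's, begins 16 mm from the hole's centre towards the rod.
- thermo: stem thermometer, 60 g, standing in the rack: steel stem 8 mm thick reaching 85 mm below the collar, its last 8 mm tapered to a point 3 mm across; black collar 26 mm across and 4 mm thick; above it an orange cylindrical head 18 mm across and 40 mm high. Origin on its axis at the underside of the collar; own z up along the axis.
- thermo_tip (a point): lower end of the thermometer's stem
- rack: white rack, fixed, 170 x 60 mm, top face 100 mm above the bench; long side along its own x, three 11 mm holes 55 mm apart along it. The thermometer may stand in any of them with its collar on the rack's top. Origin on the bench under its centre.
- stirrer: low white magnetic stirrer, fixed, 150 x 150 mm, top 36 mm above the bench; origin on the bench under its centre. Below the place of the extended eye.
- bath: empty steel pan on the stirrer, loose: 110 mm across, 50 mm high, rim 86 mm above the bench, two side handles; origin under its centre.
- tube_blue: glass sample tube with blue cap (16 mm across, 18 mm high) in the rack; origin at the underside of its cap. Leave alone.
- tube_green: the same with green cap. Leave alone.
- beaker: glass beaker, 72 mm across, 95 mm high. Leave alone.
- jar: amber jar with black lid, 54 mm across, 75 mm high. Leave alone.
- spray: white bottle with green cap, 56 mm across, 160 mm high. Leave alone.
- spatula: thin steel lab spatula, 150 mm long, lying flat. Leave alone.
- tipbox: orange box, 85 x 125 x 45 mm. Leave alone.
There are look-alikes about, which are no part of the job. Of the things that look like the thermo, the largest one is meant.

How it is judged:
On the way:
1. the outer tube is in its next hole (30 mm out) with both buttons fully out, and is tugged against them with 6.5 N or more on a button (13 N on the two, besides the drag) (value of joint boom between 0.0275 and 0.0325 m and value of joint each of snap_near, snap_far below 0.001 m and contact force between any of snap_near, snap_far and boom above 6.5 N), for 0.1 s.
At the end, for the whole second after the job is handed in: the outer tube locked in its next hole (27.5 to 32.5 mm out) with both buttons out to within 1 mm; the thermometer at rest and upright (within 0.08 rad) with its collar on the eye (within 2 mm in height, 3 mm sideways) and its tip inside the bath pan, within 45 mm of the pan's axis (value of joint boom between 0.0275 and 0.0325 m and value of joint each of snap_near, snap_far below 0.001 m and horizontal distance between thermo and eye below 0.003 m and z of thermo in the frame of eye between -0.002 and 0.002 m and angle between thermo's own z axis and vertical below 0.08 rad and horizontal distance between thermo_tip and bath below 0.045 m and linear speed of thermo below 0.02 m/s); the robot touches nothing.
It fails at once if a button takes more than 16.5 N from the tube (33 N on the two) (rammed, or overloaded in the tug) (contact force between any of snap_near, snap_far and boom above 16.5 N).
It fails at once if the thermometer is pressed on the arm with more than 20 N (contact force between thermo and boom above 20 N).
It fails at once if the bath pan is pushed more than 15 mm (distance of bath from where it was at the start of the episode above 0.015 m).
It fails at once if a bystander (sample tubes, beaker, jar, bottle, spatula, orange box) is displaced by more than 20 mm (distance of any of tube_blue, tube_green, beaker, jar, spray, spatula, tipbox from where it was at the start of the episode above 0.02 m).
It also fails if it takes over 61 s, if anything falls off the work surface, if the arm or the gripper's body presses on something with over 40 N, if the wrist force passes 120 N, or if a joint passes its speed limit or range.

## Robot

A 7-joint arm with a two-finger parallel gripper is mounted at the origin on the work surface. World frame = base frame: x ahead of the robot, y to its left, z up, the work surface at z = 0. Lengths are in m, angles in rad, forces in N, time in s.
With the tool pointing down it reaches from about 0.4 to 0.875 m from the base axis. Payload 19.3 kg.
Tool frame: the origin (TCP) lies midway between the tips of the shut fingers; the grasp point (between the pads) lies 19 mm behind it; x points along the fingers, y is the direction in which the jaws open and shut, and the axes are right-handed (so a half turn about x gives the same grasp; the last joint's range is limited). The gripper opens to 85 mm and grips with 20 to 120 N. Pads are 22 mm wide; open, the fingers measure 114 mm over their backs; the gripper's body (76 mm by 85 mm) begins 54 mm behind the grasp point. The pads swing forward as they close: fully open they stand 13 mm farther back than shut.
Start: joints at [-0.07, 0.521, -0.036, 1.599, 0.021, 1.021, -0.113], TCP at [0.625, -0, 0.203] pointing down, gripper open.
Joint ranges: [-2.91, 2.91], [-0.3, 2.13], [-1.5, 1.42], [0.17, 2.43], [-1.26, 4.41], [0.16, 1.93], [-2.52, 2.52]. Speed limits (rad/s): [1.89, 1.89, 2.39, 2.39, 3.01, 3.01, 3.01].

## Interface

Orientations are given as [roll, pitch, yaw] about the fixed x, y, z axes, in that order (R = Rz(yaw) Ry(pitch) Rx(roll)).
In Python, from workcell import telemetry, vision, workorder gives the robot as it stands. The module is installed in compiled form; this text tells all that it offers.
- The arm moves only by the tool play_rows, never from a script. Its argument "deltas" is a list of rows, each a list of 7 numbers: the shift along the world's x, y, z in mm, then the turn, a rotation vector about the world's x, y, z in degrees, then the finger opening in mm, from 0 to 85.4. In form: [[x, y, z, wx, wy, wz, jaw], ...]. A call has 1 to 8 rows; each row shifts and turns the commanded pose from where the row before left it; what a row does not reach is not made up. A row lasts 1/8 s, in which the tool goes at most 62.5 mm and 10.7 degrees, less where a joint would pass 70% of its speed; a pose out of reach is approached as far as the arm can. A call with a gripper value outside its range is refused whole. The fingers move at their own pace and stop on an object; "grip_force" is the grip in N (left out, the last holds). Time passes only in rows, so rows that do not move let the fingers close. It gives the time, the measured TCP pose, the force and the opening at its end, in the units of the state.
- telemetry.observe(): the state, without advancing time (a new reading comes with each control period).
- vision.grab_frame(name): name is "scene" or "side" or "wrist"; returns the picture (480x640x3 uint8, red, green, blue); there is no depth.
- vision.camera_info(name): a dict with "mtx" (3x3 intrinsics, pixels), "rvec" (rotation vector, rad) and "tvec" (3), from world to camera coordinates, as OpenCV has them. Camera axes: x right, y down, z forward; pixel columns grow to the right and rows downward; lengths in m; the calibration is good to about 2 mm. A picture is of the moment at which its call begins: read the wrist's pose just before it. camera_info takes no time and is no camera call; for the wrist camera it gives the pose at the moment of the call.
- workorder.job_done(): hands the job in, once; it reports no verdict.
The state is a dict: "clock": time; "qpos": joint angles; "qd": joint speeds; "joint_efforts": joint torques, N m; "position": TCP position; "tool_rot": TCP orientation; "force": force on the tool from outside, world axes, zero at the start; "moment": the same for the moment, N m; "grip_width": finger opening in m.
Only numpy, scipy, OpenCV 4.12 (cv2) and the standard library are available. Lean on these libraries where they do the work, as an engineer would, in place of code of your own. Each camera call takes 0.05 s, during which the arm holds its last target. There are 200 camera calls.

## Working session

There is one attempt and no reset: what is moved stays moved. The work goes in short steps, Python scripts to look and compute and a tool call to move; the robot and the scene stay as the last step left them, time stands still between calls to the robot, and variables do not carry over. Pictures are saved under pics/ and viewed, about 8 in all and at most 12, crops included, and the job is handed in when it is done.

Besides the shell and the picture viewer there is one more tool, called after ">>>" in YAML: its name, and indented under it one key for each argument. play_rows: Moves the arm, as the interface text tells. Its arguments: {"type":"object","properties":{"deltas":{"type":"array","items":{"type":"array","items":{"type":"number"}}},"grip_force":{"type":"number"}},"required":["deltas"]}

```bash
mkdir -p pics; cat > h.py <<'E'
import numpy as np, cv2
from workcell import telemetry, vision, workorder
def cam(n):
    i=vision.camera_info(n); K=np.array(i["mtx"],float); R=cv2.Rodrigues(np.array(i["rvec"],float))[0]; t=np.array(i["tvec"],float).ravel(); return K,R,t
def save(n,f):
    im=vision.grab_frame(n); cv2.imwrite("pics/"+f,im[:,:,::-1]); return im
def onz(n,px,z,c=None):
    K,R,t=c or cam(n); C=-R.T@t; d=R.T@np.linalg.inv(K)@np.array([px[0],px[1],1.]); return C+d*(z-C[2])/d[2]
def proj(n,P,c=None):
    K,R,t=c or cam(n); p=(R@np.atleast_2d(P).T).T+t; p=p@K.T; return p[:,:2]/p[:,2:]
def tri(obs):
    A=[]
    for c,px in obs:
        K,R,t=c; P=K@np.c_[R,t]; A+= [px[0]*P[2]-P[0], px[1]*P[2]-P[1]]
    X=np.linalg.svd(np.array(A))[2][-1]; return X[:3]/X[3]
E
python3 - <<'E'
from h import *
for n in("scene","side","wrist"):
    save(n,n+"1.png"); K,R,t=cam(n); print(n,-R.T@t,K[0,0])
print(telemetry.observe())
E
```

```text
scene [ 1.46967858 -0.29160031  0.70602203] 446.6806008945095
side [ 0.32249342 -0.66284631  0.71190452] 448.21466610531047
wrist [0.62363397 0.08421844 0.37394112] 402.8358406960928
{'clock': 0.15, 'qpos': array([-0.07017614,  0.52186775, -0.03633033,  1.59986687,  0.02118285,
        1.02109704, -0.112812  ]), 'qd': array([-0.00097739, -0.00455469,  0.0004386 , -0.00313249,  0.00090885,
       -0.00021145,  0.00022849]), 'joint_efforts': array([ 4.00798544e-04, -9.27376485e+01,  1.98035471e+00, -3.70049715e+01,
        1.79930578e-02,  6.46477114e-03, -1.41420460e-05]), 'position': array([ 6.24725425e-01, -3.89913369e-05,  2.02467396e-01]), 'tool_rot': array([-1.5226888 ,  1.5699414 , -3.09353994]), 'force': array([-0.26085847, -0.19937844,  0.03521565]), 'moment': array([-0.05527757, -0.04408418,  0.05458277]), 'grip_width': 0.0851058246480896}
```

View pics/scene1.png

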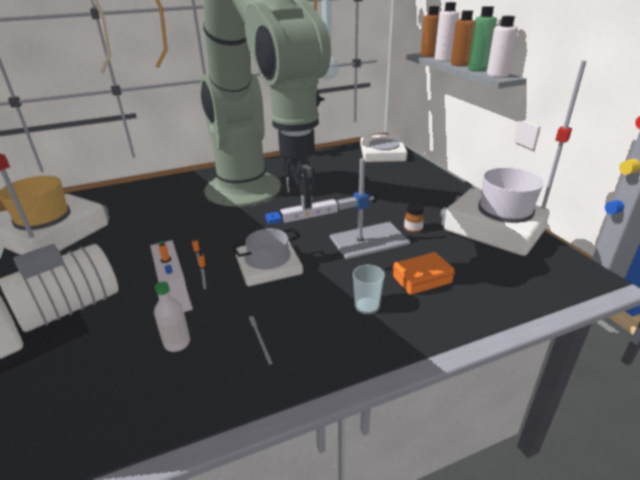

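View pics/side1.png

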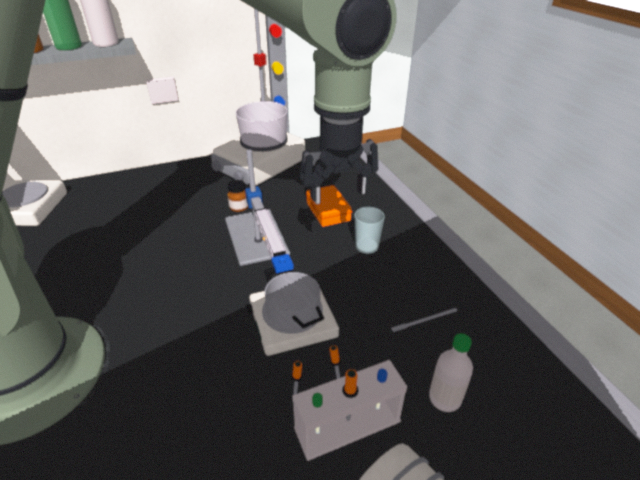

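The scene view shows the rod at about (361,200), the blue eye at (273,217) and the rack at (170,275). The side view shows the eye at (282,262), the rack thermometer head at (350,382), and two loose orange look-alikes at (297,372) and (335,355).

```bash
python3 - <<'E'
from h import *
s=cv2.imread("pics/scene1.png"); d=cv2.imread("pics/side1.png")
z=lambda im,x,y,w,h:cv2.resize(im[y:y+h,x:x+w],(400,300),interpolation=cv2.INTER_CUBIC)
m=np.vstack([np.hstack([z(s,255,150,132,99),z(s,135,225,132,99)]),np.hstack([z(d,225,170,132,99),z(d,285,335,132,99)])])
cv2.imwrite("pics/m1.png",m)
E
```

```text
(no output)
```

View pics/m1.png

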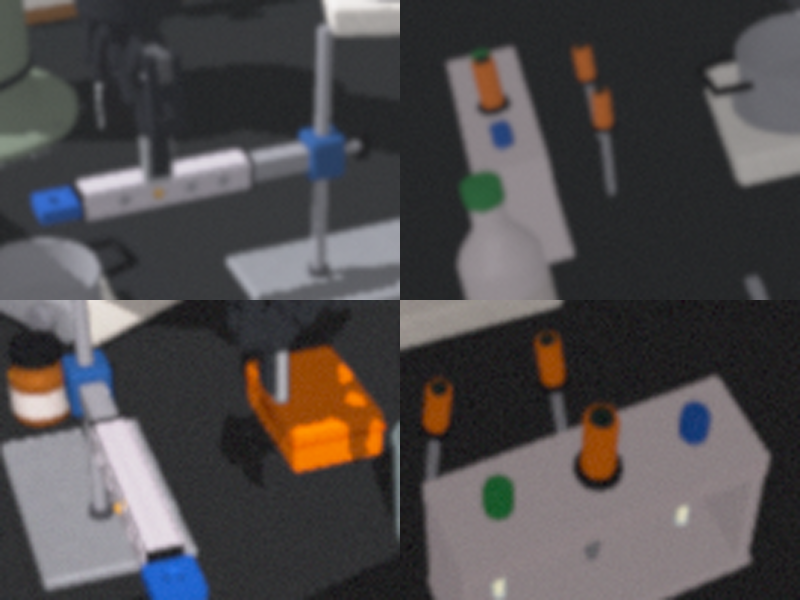

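View pics/wrist1.png

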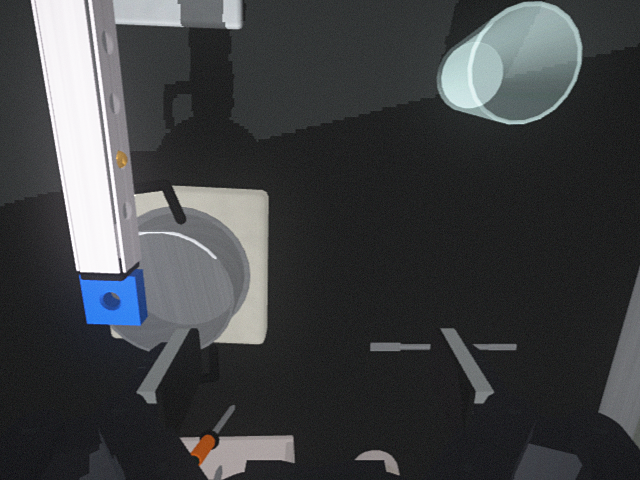

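The wrist view shows the eye hole at (111,300), a brass button at (121,159), and the tube edges. In the montage the real thermometer stands in the rack's middle hole, its collar flat on the top.

```bash
python3 - <<'E'
from h import *
np.set_printoptions(precision=4,suppress=True)
c=cam("wrist");s=cam("scene");d=cam("side")
for nm,p,z in[("eye",(111,300),.146),("btn",(124,159),.140),("tubeendL",(80,272),.153),("tubeendR",(121,273),.153),("tubefarL",(36,0),.153),("tubefarR",(90,0),.153),("bathhandle1",(170,188),.08)]:
    print(nm,onz("wrist",p,z,c))
f=132/400
S=lambda x,y,ox,oy:(ox+x*f,oy+y*f)
print("eye scene",onz("scene",S(56,201,255,150),.146,s),"side",onz("side",S(172,277,225,170),.146,d))
print("btn scene",onz("scene",S(159,193,255,150),.140,s),"side",onz("side",S(119,208,225,170),.140,d))
# rod top & base
print("rodtop",onz("scene",S(322,30,255,150),.26,s),"rodbase",onz("scene",S(318,270,255,150),.0065,s), onz("side",S(100,212,225,170),.006,d))
# thermo: head top (side & scene)
print("head top side",onz("side",S(601,417,285-132,335-99),.144,d),"scene",onz("scene",S(485-400,60,135,225),.144,s))
print("collar side",onz("side",S(598,467,285-132,335-99),.104,d),"scene",onz("scene",S(492-400,103,135,225),.104,s))
print("caps: green side",onz("side",S(498,483,285-132,335-99),.118,d),"blue",onz("side",S(694,410,285-132,335-99),.118,d),"blue scene",onz("scene",S(501-400,126,135,225),.118,s))
for p in[(425,485),(718,377),(768,455),]: print("rackcorner",onz("side",S(*p,285-132,335-99),.1,d))
for p in[(445,63),(514,45),(575,256)]: print("rackcorner sc",onz("scene",S(p[0]-400,p[1],135,225),.1,s))
# bath ellipse
print("bath rim centre wrist",onz("wrist",(178,280),.086,c))
print(cam("wrist")[1])
# small ones in side: heads
from scipy.spatial.transform import Rotation as Ro
print(Ro.from_euler("xyz",telemetry.observe()["tool_rot"]).as_matrix())
E
```

```text
eye [ 0.4954 -0.03    0.146 ]
btn [0.5143 0.0564 0.14  ]
tubeendL [ 0.484  -0.0081  0.153 ]
tubeendR [ 0.5083 -0.0087  0.153 ]
tubefarL [0.4898 0.1328 0.153 ]
tubefarR [0.5157 0.1328 0.153 ]
bathhandle1 [0.5168 0.0283 0.08  ]
eye scene [ 0.498  -0.0279  0.146 ] side [ 0.4957 -0.0309  0.146 ]
btn scene [0.5121 0.0599 0.14  ] side [0.4858 0.0576 0.14  ]
rodtop [0.5091 0.2149 0.26  ] rodbase [0.4934 0.226  0.0065] [0.5077 0.227  0.006 ]
head top side [ 0.5147 -0.3084  0.144 ] scene [ 0.5139 -0.3044  0.144 ]
collar side [ 0.5144 -0.3099  0.104 ] scene [ 0.5134 -0.3073  0.104 ]
caps: green side [ 0.4606 -0.3082  0.118 ] blue [ 0.5699 -0.3058  0.118 ] blue scene [ 0.5701 -0.3042  0.118 ]
rackcorner [ 0.4301 -0.2851  0.1   ]
rackcorner [ 0.5994 -0.2809  0.1   ]
rackcorner [ 0.6    -0.3331  0.1   ]
rackcorner sc [ 0.4296 -0.3367  0.1   ]
rackcorner sc [ 0.4251 -0.2801  0.1   ]
rackcorner sc [ 0.7204 -0.2766  0.1   ]
bath rim centre wrist [ 0.5168 -0.0427  0.086 ]
[[ 1.      0.0005 -0.001 ]
 [ 0.0008 -0.9445  0.3284]
 [-0.0008 -0.3284 -0.9445]]
[[-0.0009  1.     -0.0001]
 [-0.     -0.0001 -1.    ]
 [-1.     -0.0009  0.    ]]
```

>>> play_rows:
  deltas:
    - [-20,10,0,0,0,-1,85]
    - [-30,14,0,0,0,-1.7,85]
    - [-30,14,0,0,0,0,85]
    - [-30,14,0,0,0,0,85]
    - [-15.5,5,0,0,0,0,85]
    - [0,0,0,0,0,0,85]
  grip_force: 60

```text
clock: 0.9
position: [0.4994, 0.057, 0.2031]
tool_rot: [1.564, 1.57, -0.054]
force: [1.0, -1.3, 0.8]
grip_width: 0.0851
```

```bash
python3 - <<'E'
from h import *
o=telemetry.observe();print(o["position"],o["tool_rot"],o["force"],o["clock"])
c=cam("wrist"); save("wrist","w2.png"); np.save("c2.npy",np.c_[c[0],c[1],c[2]])
u=np.array([.047,.9989,0]);B=np.array([.4996,.057,.14])
print(proj("wrist",[B,B+[.0175,-.0008,0],B-[.0175,-.0008,0],B-u*.087+[0,0,.006]],c))
E
```

```text
[0.49936584 0.05703767 0.20314092] [ 1.56389998  1.57046186 -0.05351569] [ 0.98892911 -1.34694144  0.78867058] 0.9
[[317.22113328 251.5971784 ]
 [345.53184127 251.58510771]
 [288.91042115 251.60924909]
 [316.91045827 375.8034829 ]]
```

View pics/w2.png

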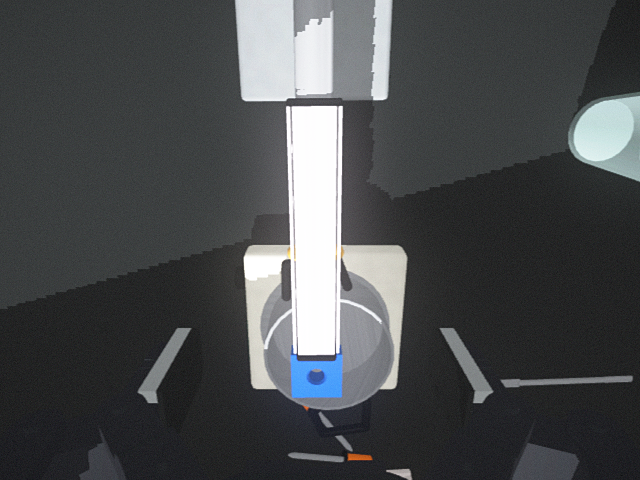

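The buttons show at (290,253) and (343,253), within 1.5 px of the prediction, and the eye is at (316,376). The tool is centred and aligned, so I descend and squeeze.

>>> play_rows:
  deltas:
    - [0,-0.5,-15,0,0,0,85]
    - [0,-0.5,-25,0,0,0,75]
    - [0,0,-25,0,0,0,65]
    - [0,0,-15,0,0,0,55]
    - [0,0,-5,0,0,0,48]
    - [0,0,0,0,0,0,42]
    - [0,0,0,0,0,0,40]
    - [0,0,0,0,0,0,40]
  grip_force: 60

```text
clock: 1.95
position: [0.4998, 0.056, 0.1184]
tool_rot: [1.812, 1.57, 0.194]
force: [1.0, 1.1, 0.3]
grip_width: 0.0398
```

>>> play_rows:
  deltas:
    - [0,0,0,0,0,0,36]
    - [0,0,0,0,0,0,32]
    - [0,0,0,0,0,0,28]
    - [0,0,0,0,0,0,24]
    - [0,0,0,0,0,0,20]
    - [0,0,0,0,0,0,20]
    - [0,0,0,0,0,0,20]

```text
clock: 2.82
position: [0.4996, 0.056, 0.1182]
tool_rot: [1.678, 1.57, 0.06]
force: [-1.4, -0.5, 6.5]
grip_width: 0.0236
```

>>> play_rows:
  deltas:
    - [0,-0.5,0,0,0,0,20]
    - [0,-0.7,0,0,0,0,20]
    - [-0.1,-0.8,0,0,0,0,20]
    - [0,-0.8,0,0,0,0,20]

```text
clock: 3.32
position: [0.4996, 0.0548, 0.1182]
tool_rot: [2.847, 1.569, 1.231]
force: [-3.1, 12.5, 4.7]
grip_width: 0.0232
```

>>> play_rows:
  deltas:
    - [0,-0.8,0,0,0,0,20]
    - [-0.1,-0.8,0,0,0,0,20]
    - [0,-0.8,0,0,0,0,20]
    - [0,-0.8,0,0,0,0,20]

```text
clock: 3.82
position: [0.4996, 0.0544, 0.1182]
tool_rot: [2.963, 1.566, 1.348]
force: [-2.7, 28.7, 3.2]
grip_width: 0.0241
```

>>> play_rows:
  deltas:
    - [0,2,0,0,0,0,20]
    - [0,2,0,0,0,0,20]
    - [0,1.5,0,0,0,0,20]

```text
clock: 4.2
position: [0.4996, 0.0555, 0.1182]
tool_rot: [1.438, 1.57, -0.179]
force: [0.1, -3.3, 7.2]
grip_width: 0.024
```

```bash
python3 - <<'E'
from h import *
o=telemetry.observe();print(o)
a=save("wrist","w3.png");b=save("side","s3.png");s=save("scene","sc3.png")
z=lambda im,x,y,w,h:cv2.resize(im[y:y+h,x:x+w,::-1],(400,300),interpolation=cv2.INTER_CUBIC)
cv2.imwrite("pics/m3.png",np.vstack([np.hstack([z(a,220,180,200,150),z(a,0,0,640,480)]),np.hstack([z(b,225,170,132,99),z(s,255,150,132,99)])]))
E
```

```text
{'clock': 4.2, 'qpos': array([-0.1880163 ,  0.44817203, -0.05305419,  1.99643872,  0.03620819,
        0.69725046, -0.31054867]), 'qd': array([-2.02361338e-02,  2.08431806e-03,  6.17000768e-03, -2.78565565e-05,
        3.30018360e-03,  2.59591411e-03, -2.22302140e-02]), 'joint_efforts': array([-1.57066818e+00, -7.31715703e+01, -4.06877613e-01, -2.68702805e+01,
       -7.53032863e-01, -4.46470873e-01, -4.27579042e-02]), 'position': array([0.49958693, 0.05549438, 0.11822138]), 'tool_rot': array([ 1.43836575,  1.57013663, -0.17939132]), 'force': array([ 0.06594404, -3.26887496,  7.24228897]), 'moment': array([-0.69103114,  0.08740666,  0.08896701]), 'grip_width': 0.023960764622909227}
```

View pics/m3.png

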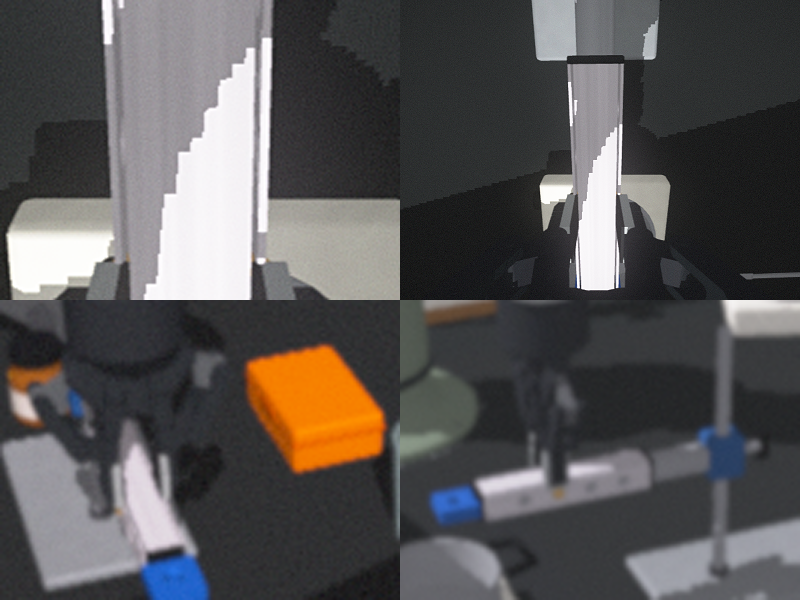

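The scene crop shows the brass button still out, just below the fingertip, and the side crop agrees. The pads are gripping too high, so I check the tip height.

```bash
python3 - <<'E'
from h import *
s=cam("scene")
f=132/400
def crop(P): p=proj("scene",P,s); return np.round((p-[255,150])/f)
print("open near finger: tip obs (155,175)"); 
for z in(.203,.21,.216,.222,.23): print(z,crop([[.6675,0,z],[.680,0,z]]))
print("now tip obs (158,185)")
for z in(.118,.125,.13,.135,.14,.145,.15,.155): print(z,crop([[.5125,.0555,z],[.527,.0555,z]]))
print("btn",crop([[.517,.0545,.14]]), "tube bottom/top edges", crop([[.5127,.0555,.127],[.5127,.0555,.153]]))
E
```

```text
open near finger: tip obs (155,175)
0.203 [[157. 228.]
 [163. 236.]]
0.21 [[156. 220.]
 [163. 228.]]
0.216 [[156. 213.]
 [162. 221.]]
0.222 [[156. 206.]
 [162. 214.]]
0.23 [[155. 196.]
 [162. 204.]]
now tip obs (158,185)
0.118 [[155. 216.]
 [162. 224.]]
0.125 [[155. 209.]
 [161. 217.]]
0.13 [[155. 204.]
 [161. 212.]]
0.135 [[155. 199.]
 [161. 207.]]
0.14 [[154. 194.]
 [161. 202.]]
0.145 [[154. 189.]
 [160. 197.]]
0.15 [[154. 184.]
 [160. 192.]]
0.155 [[154. 179.]
 [160. 186.]]
btn [[155. 197.]] tube bottom/top edges [[155. 208.]
 [154. 181.]]
```

```bash
python3 - <<'E'
from h import *
s=cv2.imread("pics/sc3.png"); b=cv2.imread("pics/side1.png"); d=cv2.imread("pics/s3.png")
z=lambda im,x,y,w,h:cv2.resize(im[y:y+h,x:x+w],(400,300),interpolation=cv2.INTER_LANCZOS4)
cv2.imwrite("pics/m4.png",np.hstack([z(s,275,175,80,60),z(d,245,215,60,45)]))
E
```

```text
(no output)
```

View pics/m4.png

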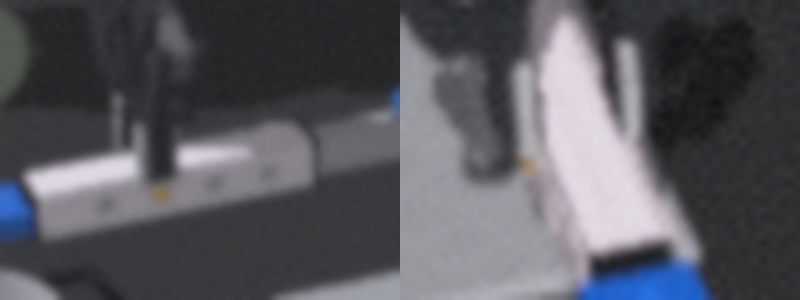

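The pad tips sit roughly 30 mm above the reported TCP, near z = 0.15, and the button at (162,193) in the crop is uncovered. I open, lower by 22 mm and squeeze again.

>>> play_rows:
  deltas:
    - [0,0,0,0,0,0,50]
    - [0,0,0,0,0,0,50]
    - [0,0,-11,0,0,0,50]
    - [0,0,-11,0,0,0,50]
    - [0,0,0,0,0,0,40]
    - [0,0,0,0,0,0,36]
    - [0,0,0,0,0,0,33]
    - [0,0,0,0,0,0,33]

```text
clock: 5.35
position: [0.4994, 0.0555, 0.0961]
tool_rot: [1.807, 1.57, 0.189]
force: [0.2, -0.6, -0.3]
grip_width: 0.033
```

>>> play_rows:
  deltas:
    - [0,0,0,0,0,0,28]
    - [0,0,0,0,0,0,24]
    - [0,0,0,0,0,0,20]
    - [0,0,0,0,0,0,20]
    - [0,0,0,0,0,0,20]

```text
clock: 5.98
position: [0.4996, 0.0555, 0.0962]
tool_rot: [1.666, 1.57, 0.048]
force: [-0.6, -0.6, 6.1]
grip_width: 0.0256
```

```bash
python3 - <<'E'
from h import *
s=save("scene","sc5.png")[:,:,::-1]; d=save("side","s5.png")[:,:,::-1]
z=lambda im,x,y,w,h:cv2.resize(im[y:y+h,x:x+w],(400,300),interpolation=cv2.INTER_LANCZOS4)
cv2.imwrite("pics/m5.png",np.hstack([z(s,275,175,80,60),z(d,245,215,60,45)]))
E
```

```text
(no output)
```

View pics/m5.png

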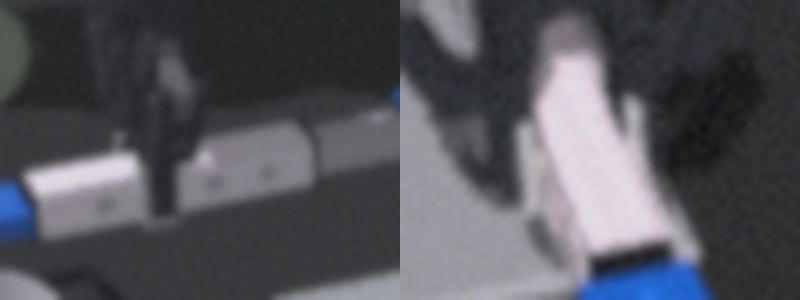

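Now the pads cover the domes: the tip is at crop (163,218), about the tube's lower edge. The width reads 25.6 mm, matching the tube. I draw it out slowly.

>>> play_rows:
  deltas:
    - [0,-0.7,0,0,0,0,20]
    - [0,-0.7,0,0,0,0,20]
    - [-0.1,-0.7,0,0,0,0,20]
    - [0,-0.7,0,0,0,0,20]

```text
clock: 6.58
position: [0.4996, 0.054, 0.0962]
tool_rot: [2.565, 1.569, 0.948]
force: [-0.4, 10.8, 4.0]
grip_width: 0.0253
```

>>> play_rows:
  deltas:
    - [0,-0.7,0,0,0,0,20]
    - [0,-0.7,0,0,0,0,20]

```text
clock: 6.82
position: [0.4995, 0.0529, 0.0962]
tool_rot: [2.725, 1.569, 1.108]
force: [-1.5, 12.5, 5.0]
grip_width: 0.0251
```

>>> play_rows:
  deltas:
    - [-0.1,-0.7,0,0,0,0,20]
    - [0,-0.7,0,0,0,0,20]
    - [0,-0.7,0,0,0,0,20]

```text
clock: 7.2
position: [0.4995, 0.0518, 0.0962]
tool_rot: [2.799, 1.568, 1.183]
force: [-0.8, 16.9, 3.8]
grip_width: 0.0249
```

>>> play_rows:
  deltas:
    - [0,-0.7,0,0,0,0,20]
    - [-0.1,-0.7,0,0,0,0,20]
    - [0,-0.7,0,0,0,0,20]

```text
clock: 7.58
position: [0.4993, 0.0484, 0.0962]
tool_rot: [2.591, 1.569, 0.975]
force: [-0.8, 8.3, 4.9]
grip_width: 0.0252
```

>>> play_rows:
  deltas:
    - [-0.1,-1.5,0,0,0,0,20]
    - [0,-2,0,0,0,0,20]
    - [-0.1,-2,0,0,0,0,20]
    - [-0.1,-2,0,0,0,0,20]
    - [-0.1,-2,0,0,0,0,20]
    - [-0.1,-2,0,0,0,0,20]
    - [-0.1,-1.5,0,0,0,0,20]
    - [0,-0.7,0,0,0,0,20]

```text
clock: 8.57
position: [0.4988, 0.0345, 0.0962]
tool_rot: [2.508, 1.569, 0.891]
force: [-0.0, 6.2, 4.7]
grip_width: 0.0252
```

>>> play_rows:
  deltas:
    - [0,-0.7,0,0,0,0,20]
    - [-0.1,-0.7,0,0,0,0,20]
    - [0,-0.7,0,0,0,0,20]
    - [0,-0.7,0,0,0,0,20]
    - [-0.1,-0.7,0,0,0,0,20]
    - [0,-0.7,0,0,0,0,20]
    - [0,-0.5,0,0,0,0,20]
    - [0,-0.5,0,0,0,0,20]

```text
clock: 9.57
position: [0.4985, 0.0279, 0.0962]
tool_rot: [1.208, 1.57, -0.41]
force: [0.1, -2.5, 6.8]
grip_width: 0.0253
```

>>> play_rows:
  deltas:
    - [0,-0.4,0,0,0,0,20]
    - [0,-0.4,0,0,0,0,20]
    - [0,-0.4,0,0,0,0,20]
    - [0,-0.4,0,0,0,0,20]

```text
clock: 10.07
position: [0.4985, 0.0266, 0.0962]
tool_rot: [1.764, 1.57, 0.146]
force: [-1.1, 2.0, 6.6]
grip_width: 0.0249
```

>>> play_rows:
  deltas:
    - [0,-0.4,0,0,0,0,20]
    - [0,-0.4,0,0,0,0,20]
    - [0,0,0,0,0,0,20]

```text
clock: 10.45
position: [0.4984, 0.026, 0.0962]
tool_rot: [2.028, 1.57, 0.41]
force: [-0.3, 2.8, 7.1]
grip_width: 0.0251
```

>>> play_rows:
  deltas:
    - [0,-0.4,0,0,0,0,20]
    - [0,-0.3,0,0,0,0,20]
    - [0,0,0,0,0,0,20]

```text
clock: 10.82
position: [0.4984, 0.0253, 0.0962]
tool_rot: [2.068, 1.57, 0.45]
force: [-0.4, 2.4, 6.9]
grip_width: 0.0251
```

>>> play_rows:
  deltas:
    - [0,-0.4,0,0,0,0,20]
    - [0,-0.4,0,0,0,0,20]
    - [0,0,0,0,0,0,20]

```text
clock: 11.2
position: [0.4984, 0.025, 0.0962]
tool_rot: [2.604, 1.57, 0.987]
force: [-0.9, 6.0, 6.0]
grip_width: 0.0252
```

```bash
python3 - <<'E'
from h import *
s=save("scene","sc6.png")[:,:,::-1]; d=save("side","s6.png")[:,:,::-1]; w=save("wrist","w6.png")[:,:,::-1]
z=lambda im,x,y,w,h:cv2.resize(im[y:y+h,x:x+w],(400,300),interpolation=cv2.INTER_LANCZOS4)
cv2.imwrite("pics/m6.png",np.vstack([np.hstack([z(s,275,175,80,60),z(d,235,200,60,45)]),np.hstack([z(w,220,100,200,150),z(s,255,150,132,99)])]))
c=cam("scene")
u=np.array([.047,.9989,0]);B=np.array([.4992,.056,.14])
print((proj("scene",[B+[.0175,-.0008,0],B-u*.117+[0,0,.006]],c)-[255,150])/.33)
c=cam("wrist");print((proj("wrist",[B+[.0175,-.0008,0],B-[.0175,-.0008,0]],c)-[220,100])*2)
E
```

```text
[[155.83596028 196.5180284 ]
 [ 17.00868598 206.94253346]]
[[295.51782463 343.46432785]
 [ 91.06094381 343.52038374]]
```

View pics/m6.png

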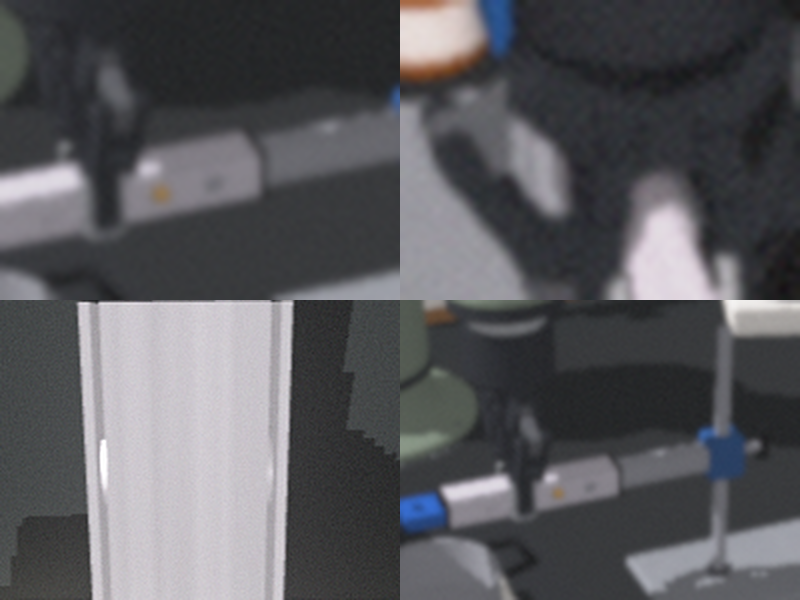

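The near button has sprung out again at crop (160,192), unchanged in space, and the tube is about 30 mm out. The force is starting to rise at the stop, so I begin the gradual tug.

>>> play_rows:
  deltas:
    - [0,-0.4,0,0,0,0,20]
    - [-0.1,-0.4,0,0,0,0,20]
    - [0,-0.4,0,0,0,0,20]
    - [0,0,0,0,0,0,20]

```text
clock: 11.85
position: [0.4984, 0.0248, 0.0962]
tool_rot: [2.737, 1.569, 1.12]
force: [-0.6, 12.2, 6.2]
grip_width: 0.0249
```

>>> play_rows:
  deltas:
    - [0,-0.5,0,0,0,0,20]
    - [0,-0.5,0,0,0,0,20]
    - [0,0,0,0,0,0,20]

```text
clock: 12.22
position: [0.4984, 0.0247, 0.0962]
tool_rot: [2.87, 1.568, 1.254]
force: [-1.1, 17.7, 5.8]
grip_width: 0.0252
```

>>> play_rows:
  deltas:
    - [0,-0.4,0,0,0,0,20]
    - [0,-0.4,0,0,0,0,20]
    - [0,0,0,0,0,0,20]
    - [0,0,0,0,0,0,20]

```text
clock: 12.72
position: [0.4984, 0.0245, 0.0962]
tool_rot: [2.912, 1.567, 1.296]
force: [-0.9, 21.4, 4.9]
grip_width: 0.025
```

>>> play_rows:
  deltas:
    - [0,-0.2,0,0,0,0,20]
    - [0,0,0,0,0,0,20]
    - [0,0,0,0,0,0,20]
    - [0,0,0,0,0,0,20]

```text
clock: 13.22
position: [0.4984, 0.0246, 0.0962]
tool_rot: [2.933, 1.567, 1.318]
force: [-2.2, 22.7, 5.5]
grip_width: 0.025
```

>>> play_rows:
  deltas:
    - [0,1,0,0,0,0,20]
    - [0,1,0,0,0,0,20]
    - [0,0.6,0,0,0,0,20]
    - [0,0,0,0,0,0,20]

```text
clock: 13.72
position: [0.4984, 0.0248, 0.0962]
tool_rot: [2.604, 1.569, 0.987]
force: [-0.9, 8.4, 5.5]
grip_width: 0.0249
```

Tug held at about 22.7 N at the wrist (including 3 N drag) and the tube did not move. I relax, open and lift.

>>> play_rows:
  deltas:
    - [0,0.8,0,0,0,0,20]
    - [0,0,0,0,0,0,27]
    - [0,0,0,0,0,0,40]
    - [0,0,0,0,0,0,60]
    - [0,0,0,0,0,0,70]

```text
clock: 14.35
position: [0.498, 0.0244, 0.0958]
tool_rot: [-1.146, 1.571, -2.764]
force: [-0.3, 0.6, -0.3]
grip_width: 0.0704
```

>>> play_rows:
  deltas:
    - [0,0,10,0,0,0,70]
    - [0,0,30,0,0,0,70]
    - [0,0,35,0,0,0,70]
    - [0,0,25,0,0,0,60]
    - [0,0,5,0,0,0,45]
    - [0,0,0,0,0,0,40]

```text
clock: 15.1
position: [0.498, 0.0245, 0.2009]
tool_rot: [1.75, 1.57, 0.132]
force: [0.4, 0.0, -0.1]
grip_width: 0.04
```

```bash
python3 - <<'E'
from h import *
o=telemetry.observe();print(o["position"],o["tool_rot"],o["force"],o["clock"])
c=cam("wrist"); w=save("wrist","w7.png")[:,:,::-1]; np.savez("c7.npz",K=c[0],R=c[1],t=c[2])
g=w.astype(int); m=((g[:,:,0]>150)&(g[:,:,2]<90)).astype(np.uint8)  # BGR blue
n,l,st,ce=cv2.connectedComponentsWithStats(m)
for i in range(1,n):
    if st[i,4]>60: print(st[i],ce[i],onz("wrist",ce[i],.146,c))
s=save("scene","sc7.png"); save("side","s7.png")
E
```

```text
[0.49802401 0.02445314 0.20094798] [1.74967188 1.57049669 0.13168111] [ 0.42329299  0.00351519 -0.11713493] 15.1
[ 291  346   52   52 1710] [317.17426901 380.17368421] [ 0.49417294 -0.06430809  0.146     ]
```

View pics/w7.png

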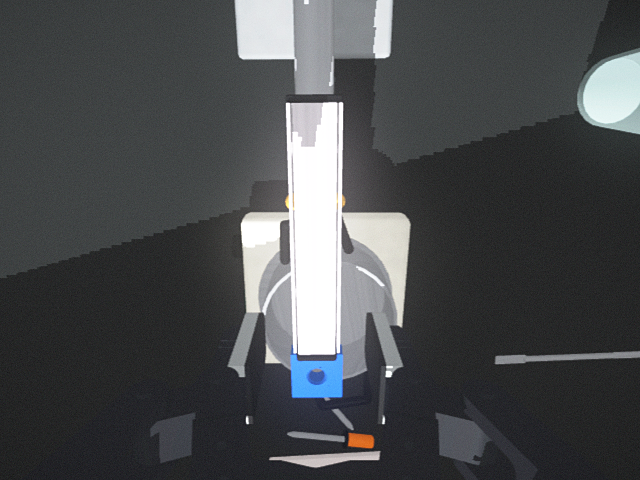

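Both buttons are out at (290,202) and (341,202), and the eye hole is at (316,376). Next I move over the thermometer.

>>> play_rows:
  deltas:
    - [0,-25,10,0,0,0,40]
    - [2,-45,5,0,0,0,40]
    - [3,-48,0,0,0,0,40]
    - [3,-48,0,0,0,0,40]
    - [3,-48,0,0,0,0,40]
    - [3,-48,0,0,0,0,40]
    - [2,-44,0,0,0,0,40]
    - [0,-25,0,0,0,0,40]

```text
clock: 16.25
position: [0.5133, -0.3088, 0.2148]
tool_rot: [-1.542, 1.569, 3.122]
force: [0.2, 0.6, -0.8]
grip_width: 0.04
```

>>> play_rows:
  deltas:
    - [0,0,0,0,0,0,40]

```text
clock: 16.38
position: [0.5132, -0.3083, 0.2147]
tool_rot: [-1.508, 1.569, -3.129]
force: [-0.4, 0.3, 0.1]
grip_width: 0.04
```

```bash
python3 - <<'E'
from h import *
np.set_printoptions(precision=4,suppress=True)
o=telemetry.observe();print(o["position"],o["tool_rot"],o["clock"])
c=cam("wrist"); w=save("wrist","w8.png"); s=save("scene","sc8.png"); d=save("side","s8.png")
hsv=cv2.cvtColor(w,cv2.COLOR_RGB2HSV); m=cv2.inRange(hsv,(3,120,60),(22,255,255))
n,l,st,ce=cv2.connectedComponentsWithStats(m)
for i in range(1,n):
    if st[i,4]>60: print(st[i],ce[i],onz("wrist",ce[i],.144,c))
# eye hole from w7
z=np.load("c7.npz"); c7=(z["K"],z["R"],z["t"]); im=cv2.imread("pics/w7.png"); g=im[360:392,300:334].astype(int)
mask=(g[:,:,0]<150); n,l,st,ce=cv2.connectedComponentsWithStats(mask.astype(np.uint8)); print("hole",st[1:],ce[1:]+[300,360]); 
for e in ce[1:]: print(onz("wrist",e+[300,360],.146,c7))
E
```

```text
[ 0.5132 -0.3083  0.2147] [-1.5084  1.5691 -3.1292] 16.375
[247  10  36  42 723] [263.5947  29.5048] [ 0.4905 -0.1834  0.144 ]
[320 130  36  22 560] [337.6214 140.8286] [ 0.5283 -0.2431  0.144 ]
[304 220  27  41 654] [316.9511 236.0917] [ 0.5135 -0.3007  0.144 ]
hole [[ 0  0 34  1 34]
 [13 10  8  2 10]] [[316.5 360. ]
 [316.7 370.4]]
[ 0.4944 -0.0484  0.146 ]
[ 0.4942 -0.0565  0.146 ]
```

View pics/w8.png

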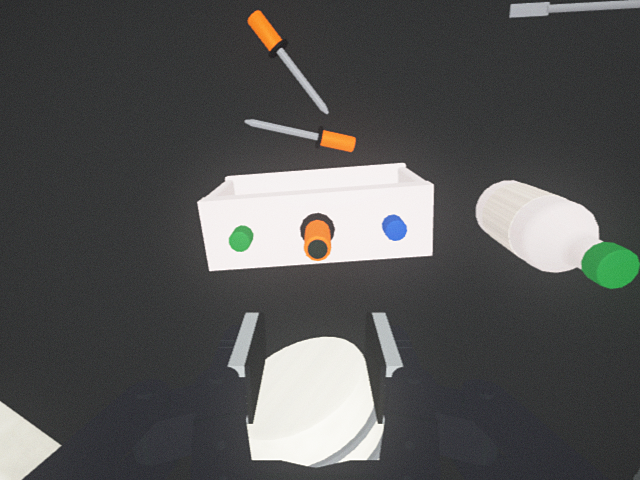

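The thermometer's black top disc is at (317,250) with its collar at (317,230). The caps are at (241,238) and (395,228), and the two smaller look-alikes lie on the bench.

```bash
python3 - <<'E'
from h import *
np.set_printoptions(precision=4,suppress=True)
c=cam("wrist"); w=cv2.imread("pics/w8.png")
print("disc",onz("wrist",(317.3,249.5),.144,c),"collar",onz("wrist",(317,228),.104,c))
g=cv2.cvtColor(w,cv2.COLOR_BGR2GRAY)[205:265,295:340]; 
K=cv2.cvtColor(w,cv2.COLOR_BGR2GRAY)
m=(K<70).astype(np.uint8); n,l,st,ce=cv2.connectedComponentsWithStats(m)
for i in range(1,n):
    if st[i,0]>290 and st[i,0]+st[i,2]<345 and 200<st[i,1]<265 and st[i,4]>15: print(st[i],ce[i])
for b,p in(("green",(241,238)),("blue",(395,228))): print(b,onz("wrist",p,.11,c))
z=np.load("c7.npz"); c7=(z["K"],z["R"],z["t"]); im=cv2.imread("pics/w7.png")
b=im[:,:,0].astype(int)
print(b[364:390,305:330:2])
print("hole",onz("wrist",(316.6,376),.146,c7), "eye corners",[onz("wrist",p,.146,c7) for p in((291,397.5),(342.5,397.5))])
print("tubeend",onz("wrist",(316.5,354),.153,c7),"btns",[onz("wrist",p,.14,c7) for p in((290,202),(343,201))])
print("white thing", onz("scene",(115,295),0),onz("scene",(100,250),.1))
E
```

```text
disc [ 0.5143 -0.307   0.144 ] collar [ 0.5144 -0.3044  0.104 ]
[301 226   4  12  16] [302.1875 231.625 ]
[331 226   3  12  16] [331.875  231.3125]
green [ 0.4593 -0.3077  0.11  ]
blue [ 0.5702 -0.3052  0.11  ]
[[254 254 254 253 254 254 253 254 254 253 253 253 253]
 [253 254 254 254 254 254 254 254 254 254 253 254 253]
 [253 253 253 254 254 254 255 255 254 254 253 253 253]
 [254 253 254 254 255 255 255 248 249 254 253 253 254]
 [254 254 254 255 255 243 233 255 255 254 254 253 253]
 [254 254 255 255 226 162 155 178 252 255 253 253 253]
 [254 254 255 219 154 145 144 149 177 255 254 254 254]
 [254 255 252 175 149 151 141 156 158 232 255 254 253]
 [254 253 237 160 168 169 171 167 168 178 255 254 253]
 [254 252 208 163 173 170 175 166 167 160 255 254 253]
 [254 246 189 168 168 164 174 166 167 169 250 254 253]
 [254 242 185 164 163 168 171 167 168 160 247 253 253]
 [255 238 183 162 170 162 170 170 168 163 246 253 253]
 [254 233 193 167 167 171 170 168 161 178 245 253 253]
 [254 241 198 165 171 167 167 167 162 199 243 253 253]
 [254 248 207 166 166 165 169 169 163 218 237 253 253]
 [254 253 204 192 168 167 171 167 177 226 241 254 253]
 [253 255 222 191 187 175 171 183 208 226 252 254 253]
 [253 255 250 185 187 188 191 195 205 240 255 253 253]
 [254 254 255 227 193 181 184 194 218 254 254 253 253]
 [253 254 255 255 243 203 207 233 254 255 253 253 253]
 [253 253 254 255 255 255 255 255 255 254 253 253 251]
 [253 253 253 254 254 255 255 254 254 253 253 253 253]
 [253 253 253 253 253 254 254 253 253 253 253 253 253]
 [253 254 253 253 253 253 253 253 253 253 253 253 253]
 [253 253 253 253 253 253 253 253 253 253 253 253 253]]
hole [ 0.4939 -0.061   0.146 ] eye corners [array([ 0.4757, -0.0776,  0.146 ]), array([ 0.5108, -0.0793,  0.146 ])]
tubeend [ 0.4948 -0.0391  0.153 ] btns [array([0.4837, 0.0569, 0.14  ]), array([0.5148, 0.0561, 0.14  ])]
white thing [ 0.4599 -0.4454  0.    ] [ 0.3967 -0.4537  0.1   ]
```

>>> play_rows:
  deltas:
    - [0,0,-15,0,0,0,40]
    - [0,0,-25,0,0,0,40]
    - [0,0,-25,0,0,0,40]
    - [0,0,-20,0,0,0,40]
    - [0,0,-15,0,0,0,40]
    - [0,0,-10,0,0,0,40]
    - [0,0,-8,0,0,0,40]
    - [0,0,0,0,0,0,40]
  grip_force: 30

```text
clock: 17.52
position: [0.514, -0.3064, 0.0976]
tool_rot: [-2.005, 1.57, 2.661]
force: [-0.2, -0.5, 0.1]
grip_width: 0.04
```

```bash
python3 - <<'E'
from h import *
np.set_printoptions(precision=4,suppress=True)
o=telemetry.observe();print(o["position"],o["tool_rot"],o["force"])
from scipy.spatial.transform import Rotation as Ro
print(Ro.from_euler("xyz",o["tool_rot"]).as_matrix())
save("side","s9.png");save("scene","sc9.png");c=cam("wrist");w=save("wrist","w9.png")
hsv=cv2.cvtColor(w,cv2.COLOR_RGB2HSV); m=cv2.inRange(hsv,(3,120,60),(22,255,255))
n,l,st,ce=cv2.connectedComponentsWithStats(m)
for i in range(1,n):
    if st[i,4]>100: print(st[i],ce[i])
print(proj("wrist",[[.5143,-.3067,.144],[.5143,-.3067,.104]],c))
E
```

```text
[ 0.514  -0.3064  0.0976] [-2.0046  1.5704  2.6606] [-0.2016 -0.5324  0.1036]
[[-0.0003  0.9989 -0.0472]
 [ 0.0002 -0.0472 -0.9989]
 [-1.     -0.0004 -0.0002]]
[225   0  40  27 590] [244.9458   9.1508]
[ 320  143   51   31 1105] [345.3937 158.124 ]
[ 291  292   50   87 2624] [315.6197 328.6547]
[[318.2606 352.8463]
 [317.5513 302.5175]]
```

>>> play_rows:
  deltas:
    - [0,0,-6,0,0,0,40]
    - [0,0,-6,0,0,0,40]
    - [0,0,0,0,0,0,30]
    - [0,0,0,0,0,0,24]
    - [0,0,0,0,0,0,18]
    - [0,0,0,0,0,0,12]
    - [0,0,0,0,0,0,12]
    - [0,0,0,0,0,0,12]

```text
clock: 18.68
position: [0.5142, -0.3066, 0.0861]
tool_rot: [1.173, 1.57, -0.445]
force: [-0.4, 1.0, 4.4]
grip_width: 0.017
```

```bash
python3 - <<'E'
from h import *
np.set_printoptions(precision=4,suppress=True)
s=save("scene","sc10.png"); d=save("side","s10.png"); c=cam("wrist"); w=save("wrist","w10.png")
z=lambda im,x,y,w,h:cv2.resize(im[y:y+h,x:x+w,::-1],(400,300),interpolation=cv2.INTER_LANCZOS4)
cv2.imwrite("pics/m10.png",np.vstack([np.hstack([z(s,135,215,100,75),z(d,290,335,120,90)]),np.hstack([z(w,220,250,200,150),z(w,0,0,640,480)])]))
E
```

>>> play_rows:
  deltas:
    - [0,0,3,0,0,0,12]
    - [0,0,8,0,0,0,12]
    - [0,0,14,0,0,0,12]
    - [0,0,20,0,0,0,12]
    - [0,0,25,0,0,0,12]
    - [0,0,30,0,0,0,12]
    - [0,0,27,0,0,0,12]
    - [0,0,18,0,0,0,12]

```text
clock: 19.82
position: [0.5143, -0.3067, 0.2333]
tool_rot: [1.179, 1.569, -0.439]
force: [-1.2, -0.5, 0.1]
grip_width: 0.0169
```

```bash
python3 - <<'E'
from h import *
np.set_printoptions(precision=4,suppress=True)
o=telemetry.observe();p=o["position"];print(p,o["force"],o["grip_width"])
dz=p[2]-.0861
for n in("scene","side","wrist"):
    c=cam(n); im=save(n,n+"11.png"); 
    ref=cv2.imread("pics/"+{"scene":"sc10.png","side":"s10.png","wrist":"w10.png"}[n])
    P=[[p[0],p[1],.1+dz-.085],[p[0],p[1],.1+dz],[p[0],p[1],.104+dz]]
    print(n,proj(n,P,c))
E
```

```text
[ 0.5143 -0.3067  0.2333] [-1.164 -0.541  0.083] 0.01685034072906975
scene [[160.4001 238.5621]
 [152.1376 206.1708]
 [151.73   204.5728]]
side [[351.1598 365.2938]
 [354.0316 326.5564]
 [354.1791 324.5665]]
wrist [[315.6448 246.6093]
 [316.5843 310.0609]
 [316.6499 314.4976]]
```

```bash
python3 - <<'E'
from h import *
np.set_printoptions(precision=1,suppress=True,linewidth=200)
g=lambda f:cv2.cvtColor(cv2.imread("pics/"+f),cv2.COLOR_BGR2GRAY)
a=g("scene11.png");b=g("side11.png");w=g("wrist11.png")
for r in range(206,246,3): print("sc",r,a[r,144:172:1])
for r in range(232,330,7): print("w",r,w[r,298:336:2])
E
```

```text
sc 206 [38 38 36 41 52 58 59 59 55 50 43 35 35 36 38 39 38 40 39 38 38 38 39 38 40 41 38 39]
sc 209 [38 38 38 36 38 41 59 82 94 95 83 64 46 39 38 40 39 37 38 38 39 40 38 40 36 38 36 37]
sc 212 [ 37  40  38  38  38  41  46  69  94 102  96  79  58  42  38  38  37  38  38  38  35  38  37  40  37  37  39  39]
sc 215 [ 39  39  38  36  37  37  40  50  75  96 102  93  74  52  42  39  39  39  40  37  38  40  38  39  39  37  37  39]
sc 218 [ 39  38  40  38  37  38  39  41  55  79  97 100  91  70  49  39  39  40  40  38  39  37  38  37  39  38  39  38]
sc 221 [37 39 41 39 39 38 39 40 43 59 85 99 99 86 63 46 35 40 38 39 40 39 39 37 40 39 40 37]
sc 224 [ 39  39  38  36  38  38  38  40  39  44  67  91 101  96  80  58  42  41  38  38  37  39  40  38  39  39  36  36]
sc 227 [ 39  40  39  37  39  38  39  38  39  41  51  71  94 101  94  75  53  41  39  37  37  39  38  39  38  40  40  40]
sc 230 [ 38  39  38  38  36  37  39  37  37  41  44  54  79  97 101  92  71  50  40  41  41  39  38  40  38  37  39  38]
sc 233 [ 38  40  39  38  40  38  37  39  38  39  37  40  57  83  97 100  87  64  45  38  39  39
[... 891 characters left out ...]
6  73  78 142 178 177 177 179 177 175 125  76  71  74  82  72  74]
w 274 [ 77  76  72  76  74 143 174 174 178 177 174 173 137  69  73  78  73  73  78]
w 281 [ 69  72  71  71  68 151 174 177 173 175 174 176 146  74  74  70  78  70  74]
w 288 [ 68  70  72  65  68 175 173 171 176 175 178 171 156  66  71  72  72  63  64]
w 295 [69 61 52 52 54 58 60 61 60 56 57 58 55 56 54 50 55 68 67]
w 302 [55 50 52 51 50 55 61 47 53 54 55 58 53 56 52 51 52 46 53]
w 309 [ 53  54 142 160 161 155 155 156 160 156 158 157 155 159 162 130  46  50  53]
w 316 [157 155 156 155 159 160 153 158 155 156 155 158 156 156 158 158 155 154 118]
w 323 [154 153 155 158 160 157 155 158 159 155 158 161 159 155 158 154 154 157 159]
```

The thermometer hangs straight in the grip. Its stem matches the projected positions to under 1 px, with the tip at scene (160,238). I carry it to the eye.

>>> play_rows:
  deltas:
    - [0,18,5,0,0,0,12]
    - [-3,36,0,0,0,0,12]
    - [-4,42,0,0,0,0,12]
    - [-4,42,0,0,0,0,12]
    - [-4,42,0,0,0,0,12]
    - [-4,36,0,0,0,0,12]
    - [-1.5,20,0,0,0,0,12]
    - [0,9.7,0,0,0,0,12]

```text
clock: 20.98
position: [0.4931, -0.059, 0.2357]
tool_rot: [-1.928, 1.57, 2.739]
force: [0.1, -0.7, -0.6]
grip_width: 0.017
```

>>> play_rows:
  deltas:
    - [0,0,0,0,0,0,12]
    - [0,0,0,0,0,0,12]
    - [0,0,0,0,0,0,12]

```text
clock: 21.35
position: [0.4935, -0.0615, 0.2358]
tool_rot: [-0.99, 1.571, -2.609]
force: [0.5, -0.4, -0.5]
grip_width: 0.017
```

```bash
python3 - <<'E'
from h import *
np.set_printoptions(precision=4,suppress=True)
o=telemetry.observe();p=o["position"];print(p,o["force"],o["grip_width"],o["clock"])
dz=p[2]-.0861
E=[.4938,-.061,.146]
ims=[]
for n,sz in(("scene",(120,90)),("side",(120,90)),("wrist",(200,150))):
    c=cam(n); im=save(n,n+"12.png")[:,:,::-1]
    q=proj(n,[[p[0],p[1],.1+dz-.085],[p[0],p[1],.1+dz],E],c); o=(q[2]-np.array(sz)/2-[0,10]).astype(int)
    ims.append(cv2.resize(im[o[1]:o[1]+sz[1],o[0]:o[0]+sz[0]],(400,300),interpolation=cv2.INTER_CUBIC)); print(n,q,"crop",(q-o)*400/sz[0])
ims.append(np.zeros_like(ims[0])); cv2.imwrite("pics/m12.png",np.vstack([np.hstack(ims[:2]),np.hstack(ims[2:])]))
E
```

```text
[ 0.4935 -0.0615  0.2358] [ 0.5077 -0.441  -0.5386] 0.017006598444271548 21.35
scene [[259.6355 211.8849]
 [256.2568 181.0997]
 [260.5752 218.3191]] crop [[198.7849 162.9495]
 [187.5228  60.3324]
 [201.9172 184.3972]]
side [[285.212  264.2013]
 [282.9793 227.2335]
 [285.7103 271.4868]] crop [[200.7065 160.6711]
 [193.2643  37.4448]
 [202.3678 184.9561]]
wrist [[316.8356 247.6452]
 [317.6323 311.3585]
 [317.0778 237.8696]] crop [[199.6712 191.2904]
 [201.2646 318.717 ]
 [200.1557 171.7392]]
```

View pics/m12.png

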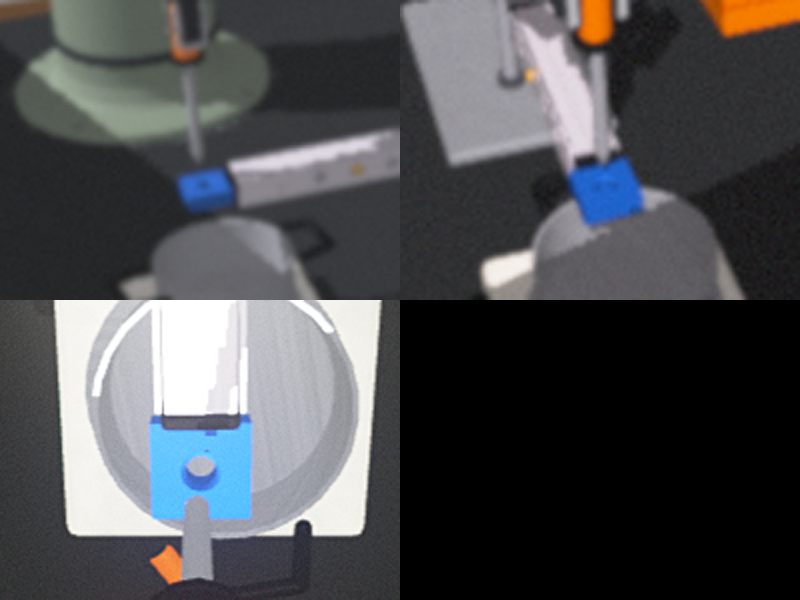

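The tip hangs just above the eye. In the wrist crop the hole is at (201,173) and the tip at (196,197), so the stem sits about 1 mm to −x. I refine this numerically before lowering.

```bash
python3 - <<'E'
from h import *
np.set_printoptions(precision=2,suppress=True,linewidth=200)
im=cv2.imread("pics/wrist12.png").astype(int); c=cam("wrist"); p=telemetry.observe()["position"]; dz=p[2]-.0861
sat=im[:,:,0]-im[:,:,2]
for r in range(240,300,6):
    # subpixel edges: stem gray vs bg
    row=im[r,295:340,1].astype(float); print(r,row[::1].astype(int)[5:40])
for z in(.02,.04,.06,.08): print(proj("wrist",[[p[0],p[1],.1+dz-.085+z]],c))
# hole mask: non-blue inside eye
e=sat[225:262,295:340]; m=(e<90).astype(np.uint8); n,l,st,ce=cv2.connectedComponentsWithStats(m)
for i in range(1,n):
    if st[i,4]>20: print(st[i],ce[i]+[295,225])
for r in range(226,250,2): print(r,sat[r,300:336])
E
```

```text
240 [196 195 197 199 197 198 201 175 148 144 122 111 105 107 112 118 120 120 120 116 112 111 109 109 130 152 167 182 203 197 194 194 195 198 196]
246 [195 194 192 197 199 193 197 192 203 201 193 186 157 124 123 117 113 114 121 122 129 150 166 190 194 202 191 194 193 200 200 194 194 194 192]
252 [196 195 195 196 189 194 193 198 195 192 177 167 158 163 167 158 163 157 159 161 170 188 194 192 196 193 196 194 195 193 194 192 195 193 193]
258 [196 197 194 193 199 194 202 195 189 168 154 156 165 159 161 161 158 161 158 160 154 166 187 196 195 191 194 192 191 196 194 194 193 195 195]
264 [183 176 182 177 178 175 176 167 164 154 155 156 159 158 156 158 159 159 159 155 155 155 151 160 157 163 161 163 156 153 157 160 159 156 156]
270 [ 89  86  89  88  88  87  82  88 130 153 156 152 154 163 155 157 160 158 161 152 157 154 160 174 174 181 187 183 182 179 181 183 176 178 182]
276 [121 139 128 112  79  61  59  78 129 158 153 158 154 157 156 157 157 161 160 156 155 153 119  65  62  64  64  56  65  63  68  67  66  62  56]
282 [144 145 140 136 136 131 133 138 150 152 152 159 154 157 159 161 153 160 1
[... 1572 characters left out ...]
125 122 129 121 113 114 108 110 117 123 130 125 125 159 173 172 166 155 158 167 163 164 162 165 163]
242 [161 161 163 158 160 161 161 157 169 160 157 152 133 127 128 131 126 126 128 130 127 122 141 164 171 173 168 164 163 159 164 163 166 166 162 167]
244 [161 165 161 164 158 161 162 157 160 165 167 160 146 152 149 139 137 135 135 139 153 162 163 167 170 164 158 165 162 168 162 168 164 164 163 169]
246 [161 163 166 159 159 169 158 166 158 156 167 162 174 171 158 156 156 158 155 160 162 171 179 167 168 157 168 164 167 159 159 166 167 167 164 160]
248 [165 163 165 160 170 164 160 160 164 162 165 169 163 167 162 162 166 166 173 163 163 165 163 166 160 164 164 164 167 162 166 165 168 167 168 163]
```

```bash
python3 - <<'E'
from h import *
np.set_printoptions(precision=2,suppress=True,linewidth=220)
p=telemetry.observe()["position"]; dz=p[2]-.0861
def stem(f,r,c0,c1,bg):
    g=cv2.cvtColor(cv2.imread("pics/"+f),cv2.COLOR_BGR2GRAY)[r,c0:c1].astype(float)-bg; g[g<12]=0; return (g*np.arange(c0,c1)).sum()/g.sum()
c=cam("scene")
for z in(.02,.03,.04,.05,.06):
    q=proj("scene",[[p[0],p[1],.1+dz-.085+z]],c)[0]; r=int(round(q[1])); x0=int(q[0])
    g=cv2.cvtColor(cv2.imread("pics/scene12.png"),cv2.COLOR_BGR2GRAY)[r,x0-8:x0+9]
    print("scene",q,g)
im=cv2.imread("pics/scene12.png").astype(int); print("eye R-chan near (261,218)"); print(im[211:226,250:272,0]); 
# blue mask centroid vs predicted plate-top corners
u=np.array([.047,.9989,0]);v=np.array([.9989,-.047,0]);E=np.array([.4938,-.061,.146])
print(proj("scene",[E+a*.017*u+b*.017*v for a in(-1,1) for b in(-1,1)],c))
c=cam("side")
for z in(.02,.03,.04,.05,.06):
    q=proj("side",[[p[0],p[1],.1+dz-.085+z]],c)[0]; r=int(round(q[1])); x0=int(q[0])
    print("side",q,cv2.cvtColor(cv2.imread("pics/side12.png"),cv2.COLOR_BGR2GRAY)[r,x0-8:x0+9])
im=cv2.imread("pics/side12.png").astype(int);print(im[264:279,276:298,0])
E
```

```text
scene [259.   204.82] [ 72  72  73  73  75  78  89 111 117 106  86  69  59  58  58  57  59]
scene [258.61 201.26] [138 135 133 130 126 119 124 129 119 102  93  87  84  78  77  82  81]
scene [258.21 197.67] [148 147 147 147 147 148 145 134 119 118 132 136 132 128 121 112 103]
scene [257.82 194.04] [128 128 128 129 125 121 125 132 123 109 107 109 112 114 119 127 131]
scene [257.41 190.37] [ 93  92  93  94  93 100 115 123 114 102  94  90  90  89  90  89  88]
eye R-chan near (261,218)
[[ 61  60  60  61  60  61  61  66  77  85  77  66  61  61  63  62  63  70 101 137 156 166]
 [ 59  61  60  61  60  60  61  62  67  71  68  66  65  68  71  72  71  76 118 170 200 207]
 [ 60  59  60  60  62  63  65  66  73  76  81  85  91  98 104 108 103  85 107 163 201 208]
 [ 60  61  63  67  75  81  85  94 103 112 125 135 141 148 154 155 143 104  89 132 168 174]
 [ 56  57  68  84 105 123 135 143 151 158 168 179 186 188 191 189 173 128  83  93 128 146]
 [ 47  56  71 106 145 169 181 187 187 185 186 190 199 205 207 204 189 152  99  74 102 136]
 [ 44  50  71 118 168 193 201 202 198 185 175 176 189 205 210 206 20
[... 1941 characters left out ...]
8 192 187 195 201 195 188 185 193 201 204 205 203 191 151 103]
 [120 164 195 205 203 205 198 188 179 193 204 201 191 187 196 205 203 205 202 199 183 149]
 [100 150 184 202 204 206 200 196 192 198 204 204 199 200 202 204 204 205 204 204 200 185]
 [ 88 130 167 196 203 204 206 205 203 201 204 205 207 205 204 203 204 204 204 202 203 194]
 [ 96 120 154 188 205 206 206 204 206 204 205 204 202 205 204 205 204 203 203 204 200 193]
 [131 140 147 178 201 205 204 205 205 204 206 204 204 204 201 202 202 203 202 204 200 188]
 [157 154 150 167 195 204 205 203 206 204 203 203 201 203 201 203 201 201 198 194 191 175]
 [158 154 148 159 187 199 204 204 204 200 202 201 201 203 202 202 200 196 178 171 161 143]]
```

>>> play_rows:
  deltas:
    - [1.2,1.2,0,0,0,0,12]
    - [0,0,-5,0,0,0,12]
    - [0,0,-6,0,0,0,12]
    - [0,0,-4,0,0,0,12]
    - [0,0,-4,0,0,0,12]
    - [0,0,-4,0,0,0,12]
    - [0,0,-4,0,0,0,12]

```text
clock: 22.38
position: [0.4948, -0.0596, 0.2086]
tool_rot: [2.504, 1.571, 0.886]
force: [-0.2, -0.2, -0.9]
grip_width: 0.0171
```

>>> play_rows:
  deltas:
    - [0,0,-4,0,0,0,12]
    - [0,0,-4,0,0,0,12]
    - [0,0,-4,0,0,0,12]
    - [0,0,0,0,0,0,12]

```text
clock: 22.88
position: [0.4946, -0.0596, 0.1966]
tool_rot: [-1.551, 1.57, 3.114]
force: [-0.7, 0.4, -1.0]
grip_width: 0.0169
```

```bash
python3 - <<'E'
from h import *
np.set_printoptions(precision=4,suppress=True)
o=telemetry.observe();p=o["position"];print(p,o["force"],o["moment"],o["grip_width"],o["clock"]); c=cam("wrist")
w=save("wrist","wrist13.png"); w=w.astype(int); 
print(proj("wrist",[[.4938,-.061,.146]],c))
q=proj("wrist",[[.4938,-.061,.146]],c)[0].astype(int)
s=w[:,:,2]-w[:,:,0]
for r in range(q[1]-14,q[1]+16,2): print(r,s[r,q[0]-16:q[0]+17])
E
```

```text
[ 0.4946 -0.0596  0.1966] [-0.7116  0.3941 -0.9933] [-0.0118 -0.0429 -0.0271] 0.016939781987803937 22.875
[[315.7085 261.0128]]
247 [148 148 149 147 150 152 147 151 147 152 151 152 161 142 137 138 144 141
 143 139 144 136 139 144 143 140 142 137 147 159 154 156 148]
249 [153 149 154 153 149 148 152 150 149 151 147 163 154 137 142 141 141 137
 145 144 145 142 145 140 145 166 155 149 160 159 155 151 155]
251 [150 151 152 147 147 152 149 151 151 153 154 168 148 136 128 130 119 118
 129 131 137 142 143 142 149 164 147 159 153 156 156 155 155]
253 [151 149 153 149 151 148 151 152 157 162 168 145  57  20  18  14  18  15
  15  13  19  42  83 117 151 170 155 156 159 155 158 160 158]
255 [156 153 150 156 149 149 154 165 165 133  71  16  13  15  21  23  21  21
  19  21  16  16  16   9  71 158 163 157 156 156 164 154 156]
257 [152 152 154 156 156 153 163 165 140  64  15  15  19  19  22  21  22  21
  21  18  21  20  16   8  32 126 168 161 160 157 158 167 158]
259 [158 149 158 154 161 159 165 172 162  85  33  17  20  17  20  19  20  20
  19  19  23  19  15  52 109 158 172 167 166 160 160 160 158]
[... 412 characters left out ...]
 163]
267 [157 161 163 161 154 155 161 174 173  83  11  16  18  18  22  20  22  21
  16  23  21  14  15 114 171 176 172 163 163 161 162 163 161]
269 [165 155 161 155 160 162 163 159 163 117  28  11  21  19  19  19  23  20
  19  21  19  18  15 115 180 166 167 162 159 163 165 165 162]
271 [166 160 164 158 161 159 156 165 150 108  22  13  16  18  19  21  22  20
  21  20  21  13  31 125 161 164 166 162 160 164 164 163 167]
273 [160 158 163 164 161 159 163 163 152 108  20  14  17  17  18  22  21  21
  19  19  18  12  23 124 158 160 162 162 158 166 158 166 158]
275 [165 157 164 160 165 162 159 161 151 109  22  12  18  20  21  20  21  18
  23  23  17  13  23 122 165 167 161 161 164 166 165 166 161]
```

The stem is in the hole, slightly toward −x, so I nudge +0.6 mm and lower on.

>>> play_rows:
  deltas:
    - [0.6,0,-3,0,0,0,12]
    - [0,0,-5,0,0,0,12]
    - [0,0,-6,0,0,0,12]
    - [0,0,-6,0,0,0,12]
    - [0,0,-6,0,0,0,12]
    - [0,0,-4,0,0,0,12]
    - [0,0,0,0,0,0,12]

```text
clock: 23.8
position: [0.4953, -0.0596, 0.1666]
tool_rot: [-1.495, 1.57, -3.113]
force: [-0.1, -0.4, -0.5]
grip_width: 0.0169
```

>>> play_rows:
  deltas:
    - [0,0,-6,0,0,0,12]
    - [0,0,-6,0,0,0,12]
    - [0,0,-6,0,0,0,12]
    - [0,0,-5,0,0,0,12]
    - [0,0,-3,0,0,0,12]
    - [0,0,-1,0,0,0,12]
    - [0,0,0,0,0,0,12]

```text
clock: 24.68
position: [0.4955, -0.0596, 0.1399]
tool_rot: [1.496, 1.571, -0.122]
force: [-0.2, -0.7, -0.4]
grip_width: 0.0174
```

```bash
python3 - <<'E'
from h import *
np.set_printoptions(precision=4,suppress=True)
o=telemetry.observe();p=o["position"];print(p,o["force"],o["moment"],o["grip_width"],o["clock"])
c=cam("scene");im=save("scene","scene14.png"); 
q=proj("scene",[[.4938,-.061,z] for z in(.146,.15,.155,.19)],c);print(q)
r0,c0=int(q[0][1]),int(q[0][0])
print(im[r0-20:r0+9,c0-8:c0+9,2]); print(im[r0-20:r0+9,c0-8:c0+9,0])
E
```

```text
[ 0.4955 -0.0596  0.1399] [-0.1986 -0.7408 -0.3714] [-0.0309  0.0565 -0.0176] 0.017425140261717265 24.675
[[260.5752 218.3191]
 [260.4254 216.9509]
 [260.2375 215.2332]
 [258.8964 202.9777]]
[[136 134 122  91  62  58  55  47  45  45  46  47  46  48  50  54  66]
 [136 137 126  93  69  62  56  48  46  45  45  48  53  57  57  57  67]
 [134 133 125 100  85  80  68  51  44  44  45  51  64  77  72  69  68]
 [124 124 117 101 100 100  84  59  46  46  46  54  75  92  88  74  68]
 [105 102 100  98 103 109  95  68  48  42  47  54  75  92  85  70  65]
 [ 88  87  92  95 102 115 103  72  51  45  46  52  72  88  80  66  62]
 [ 80  80  85  90 100 117 109  78  54  45  44  49  68  85  79  65  61]
 [ 74  77  80  85  96 116 110  81  55  45  44  47  64  81  78  67  62]
 [ 65  69  73  78  89 111 109  84  60  47  43  49  63  79  78  68  64]
 [ 62  63  66  72  84 105 108  89  63  47  46  47  60  78  81  70  61]
 [ 60  62  64  66  80 103 108  90  64  47  46  45  59  80  82  73  63]
 [ 60  60  61  64  79 103 108  89  63  46  45  47  61  79  85  73  62]
 [ 60  60  60  64  79 101 108  92  67  54  53  59  67  81
[... 2510 characters left out ...]
 52  54  49  47  49  58  65  68  59  44  38  37  35  35  34]
 [ 43  46  52  53  51  51  51  59  73  80  73  54  39  37  36  38  37]
 [ 38  42  49  51  55  54  55  62  72  73  65  48  37  39  40  39  39]
 [ 38  39  43  50  55  55  55  57  60  61  52  43  39  39  44  43  41]
 [ 38  39  42  49  52  52  51  50  51  49  45  42  40  40  41  40  36]
 [ 37  38  41  45  49  45  49  44  40  42  41  39  39  36  39  37  38]
 [ 36  38  39  43  45  42  40  38  37  38  38  40  41  39  41  40  40]
 [ 36  38  37  37  40  39  39  39  43  47  49  48  44  44  47  49  46]
 [ 40  38  37  40  36  36  38  43  57  66  70  64  54  52  53  55  52]
 [ 38  38  40  36  38  37  39  48  67  86  89  82  64  57  57  58  58]]
```

>>> play_rows:
  deltas:
    - [0,0,-2,0,0,0,12]
    - [0,0,-1.5,0,0,0,12]
    - [0,0,-1.5,0,0,0,12]
    - [0,0,-1,0,0,0,12]
    - [0,0,0,0,0,0,12]

```text
clock: 25.35
position: [0.4954, -0.0596, 0.1338]
tool_rot: [-1.58, 1.571, 3.086]
force: [-0.4, 0.1, -0.2]
grip_width: 0.0172
```

>>> play_rows:
  deltas:
    - [0,0,-0.7,0,0,0,12]
    - [0,0,-0.4,0,0,0,12]
    - [0,0,0,0,0,0,12]

```text
clock: 25.72
position: [0.4954, -0.0596, 0.1328]
tool_rot: [-1.296, 1.571, -2.914]
force: [-0.2, 0.5, -1.3]
grip_width: 0.0171
```

>>> play_rows:
  deltas:
    - [0,0,-0.4,0,0,0,12]
    - [0,0,-0.3,0,0,0,12]
    - [0,0,0,0,0,0,12]

```text
clock: 26.1
position: [0.4954, -0.0596, 0.1321]
tool_rot: [-1.269, 1.571, -2.887]
force: [-0.0, -0.7, 0.1]
grip_width: 0.0175
```

>>> play_rows:
  deltas:
    - [0,0,-0.3,0,0,0,12]
    - [0,0,-0.3,0,0,0,12]
    - [0,0,0,0,0,0,12]

```text
clock: 26.48
position: [0.4954, -0.0597, 0.1318]
tool_rot: [1.441, 1.571, -0.177]
force: [-2.7, -0.2, 8.6]
grip_width: 0.0169
```

Contact with the eye came at the expected height with 8.6 N. I ease off and release.

>>> play_rows:
  deltas:
    - [0,0,0.6,0,0,0,12]
    - [0,0,0,0,0,0,17]
    - [0,0,0,0,0,0,21]
    - [0,0,0,0,0,0,28]
    - [0,0,0,0,0,0,36]
    - [0,0,0,0,0,0,40]
    - [0,0,0,0,0,0,40]

```text
clock: 27.35
position: [0.4954, -0.0596, 0.1321]
tool_rot: [-0.923, 1.571, -2.541]
force: [-0.1, 0.0, -1.0]
grip_width: 0.0402
```

>>> play_rows:
  deltas:
    - [0,0,8,0,0,0,40]
    - [0,0,20,0,0,0,40]
    - [0,0,30,0,0,0,40]
    - [0,0,30,0,0,0,40]
    - [0,0,20,0,0,0,40]
    - [0,0,0,0,0,0,40]

```text
clock: 28.1
position: [0.4961, -0.0596, 0.2417]
tool_rot: [1.61, 1.568, -0.008]
force: [0.1, -0.8, -0.5]
grip_width: 0.0402
```

```bash
python3 - <<'E'
from h import *
np.set_printoptions(precision=4,suppress=True)
o=telemetry.observe();print(o["position"],o["force"],o["clock"])
c=cam("wrist"); w=save("wrist","w15.png"); s=save("scene","sc15.png"); d=save("side","s15.png")
z=lambda im,x,y,w,h:cv2.resize(im[y:y+h,x:x+w,::-1],(400,300),interpolation=cv2.INTER_CUBIC)
cv2.imwrite("pics/m15.png",np.vstack([np.hstack([z(s,235,165,120,90),z(d,225,200,120,90)]),np.hstack([z(w,220,150,200,150),z(w,0,0,640,480)])]))
for n,im in(("wrist",w),("scene",s),("side",d)):
    hsv=cv2.cvtColor(im,cv2.COLOR_RGB2HSV); m=cv2.inRange(hsv,(3,120,50),(22,255,255)); k,l,st,ce=cv2.connectedComponentsWithStats(m)
    for i in range(1,k):
        if st[i,4]>40: print(n,st[i],ce[i])
    E=np.array([.4938,-.061,0]); print(" pred base,mid,top",proj(n,[E+[0,0,h] for h in(.150,.17,.19)],cam(n)).round(1).tolist())
E
```

```text
[ 0.4961 -0.0596  0.2417] [ 0.065  -0.801  -0.5441] 28.1
wrist [300 230  29  37 536] [313.8358 242.4216]
wrist [303 252  22  21  60] [313.3333 261.4667]
wrist [289 274  26  29 361] [302.2604 287.8837]
wrist [344 349  23  16 272] [354.9301 356.5699]
 pred base,mid,top [[315.1, 240.5], [315.1, 250.3], [315.1, 261.7]]
scene [421  14  17  42 504] [428.7183  34.8571]
scene [452  20  22  45 730] [461.7562  41.8178]
scene [159 169  29   6  46] [172.8696 171.3261]
scene [129 174  29   7  52] [142.9808 176.4423]
scene [  13  177   81   48 1890] [ 42.1159 198.2487]
scene [ 96 179  32   7  54] [111.1111 181.963 ]
scene [  0 188  22  37 328] [  8.5976 205.1646]
scene [256 203   8  16 117] [259.7265 209.9487]
scene [405 213  18   9 116] [413.3793 217.1121]
scene [ 392  251   64   44 1930] [422.6808 272.2425]
scene [224 263  10   9  62] [228.9839 266.8871]
scene [194 283   7  11  71] [197.0141 287.9859]
 pred base,mid,top [[260.4, 217.0], [259.7, 210.0], [258.9, 203.0]]
side [   0    0   43   54 1510] [20.0351 25.9642]
side [553   0  87  27 968] [600.4721  10.8079]
side [ 356  127  284  207 4424] [517.8203 227.7866]
side [ 306  184   47   44 1423] [328.8208 205.5664]
side [227 190  19  11 150] [236.0933 195.3867]
side [281 252  11  22 198] [286.3687 262.702 ]
side [289 354  16  14 149] [296.557  360.1477]
 pred base,mid,top [[285.6, 269.9], [285.1, 261.8], [284.6, 253.5]]
```

The viewer limit is reached, so I make one last numeric check of the buttons and bath, then hand in.

```bash
python3 - <<'E'
from h import *
np.set_printoptions(precision=3,suppress=True)
B=np.array([.4993,.056,.14])
for n,sg,f in(("scene",1,"sc15.png"),("wrist",1,"w15.png"),("wrist",-1,"w15.png"),("scene",1,"sc1"),):
    if f=="sc1": f="scene1.png"
    im=cv2.imread("pics/"+f); q=proj(n,[B+sg*np.array([.0165,-.0008,0])])[0]; x,y=q.round().astype(int)
    if not(8<x<632 and 8<y<472): print(n,sg,"out of view",q); continue
    h=cv2.cvtColor(im[y-6:y+7,x-6:x+7],cv2.COLOR_BGR2HSV); m=cv2.inRange(h,(8,90,80),(28,255,255)); yy,xx=np.nonzero(m); print(f,sg,q,m.sum()//255,(xx.mean()+x-6,yy.mean()+y-6) if len(xx) else None)
# bath / stationary check: shift of the scene patch around the pan
a=cv2.imread("pics/scene1.png",0);b=cv2.imread("pics/sc15.png",0)
t=a[236:268,238:300]; r=cv2.matchTemplate(b[226:278,228:310],t,cv2.TM_CCOEFF_NORMED); print("bath shift px",np.array(cv2.minMaxLoc(r)[3])-10,r.max())
print(telemetry.observe()["clock"]); workorder.job_done()
E
```

```text
sc15.png 1 [306.3   214.697] 2 (np.float64(307.0), np.float64(213.5))
w15.png 1 [342.292  52.921] 31 (np.float64(338.0), np.float64(51.516129032258064))
w15.png -1 [288.127  52.816] 17 (np.float64(283.7647058823529), np.float64(50.88235294117647))
scene1.png 1 [306.3   214.697] 2 (np.float64(307.0), np.float64(213.5))
bath shift px [0 0] 0.9855846
28.25
the job is handed in; nothing more can be done
```

The tube is locked in its next hole, the thermometer hangs in the eye, and the job was handed in at 28.3 s; no verdict came back.

- **Snap buttons and tube:** My first squeeze sat too high and missed the domes. The pull read 28.7 N at the wrist, so I stopped and backed off. The tip sits about 30 mm short of where the stated TCP puts it, so I gripped 22 mm lower. The tube then drew out about 31 mm by the camera, and both buttons sprang out.
- **Tug:** I pulled with up to 22.7 N at the wrist, including the roughly 3 N drag. The tube did not move.
- **Thermometer:** I took the large one from the rack's middle hole and centred it over the eye with the cameras. The stem went down through the hole with no side force to speak of. The collar met the eye with 8.6 N at the expected height, and I eased off and let go.

**Last checks:**
- The thermometer's head was within about 1.5 px of its predicted place in the scene and side views, and it stood upright.
- Both brass buttons were visible on the two sides of the tube in the wrist view.
- The pan had not shifted in the scene view.
- The gripper was clear, about 110 mm above.

**Not fully checked:**
- The 12-picture limit came before the final view, so these end checks are numeric only.
- In the wrist view the buttons sit about 4 px (roughly 3 mm) from their predicted pixels. I think that is calibration error, because both are off by the same amount.
- I did not compare the bystanders' positions before and after, apart from the pan.

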